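# Shut the tub's sliding lid and hold its new catch against the strike plate

### The job

Slide the lid of the grey tub fully shut against its front stops. Then pick up the loose orange catch and hold it off the table with its flange squarely on the tub's black sprung strike plate, the edges lined up all round, pushing gently and steadily with about 10 newtons (the weight of a kilogram) and never hard, so that I can drive the screws. Finish while still gripping and pushing, with the lid still shut, and leave the other things where they are.

Things in the scene. Friction and masses are not known exactly. Their poses are not given: they have to be found in the camera images.
- tub: Grey plastic tub fixed to the table, 220 long (x) x 150 wide (y) x 90 high. Origin: centre of its underside. Its -x end is the front: it faces the robot and carries the strike plate; +z up. The white lid slides along x on two tracks, one along each side, 84 to 90 above the table, which run on 90 behind the tub.
- lid (a joint): Sliding position of the white lid (220 x 150 x 6, top face 96 above the table), in m: 0 = fully shut, against the front stops; it grows as the lid slides back (tub +x), to 0.10. It starts partly open and stays where it is left; it takes about 1.5 to 3 N to slide.
- lid_grip (a point): Centre of the upright blue grip block on the lid: 26 along the slide (x) x 18 across (y) x 34 high, from 96 to 130 above the table; this point is 113 above the table. With the lid shut it lies 75 behind the tub's front wall, on the centre line. Axes parallel to the tub's.
- strike: Black upright strike plate, 56 wide (y) x 44 high x 6 thick, in front of the tub's front wall. Origin: centre of its outer face, 60 above the table, on the tub's centre line, 24 in front of the wall when unpressed. Axes as the tub's: push along +x. Springs give 900 N/m from zero (10 N: 11 mm in); hard stop after 18 mm.
- catch: Loose orange catch, about 110 g, standing on the table. The grip block spans x -26 to +18, 28 wide (y), 60 high; at its +x end an upright flange, x +18 to +26, 56 wide (y), z 8 to 52, two dark screw dots on its back. Origin: centre of the underside; +x points out of the flange's flat face, +z up. Grip across the 28 mm body, fingers down behind the flange, 40 above its underside.
- catch_face (a point): Centre of the outer flat face of the catch's flange: 26 in front (+x) of and 30 above the catch's origin. Axes as the catch's. This face goes on the strike plate's outer face, centre on centre, catch +x along strike +x, upright.
- funnel: Bystander: green plastic funnel standing mouth down, 90 across, 105 high. Origin: centre of its underside. It and the catch may have changed places.
- bottle: Bystander: empty green glass bottle, standing, 64 across, 182 high. Origin: centre of its underside.
- peg: Bystander: wooden clothes peg lying on the table, 74 x 16 x 11. Origin: centre of its underside.
- dispenser: Bystander: white pump dispenser, 64 across, 153 high, standing on the table. Origin: centre of its underside. It and the bottle may have changed places.
- jar: Bystander: closed jar, 70 across, 90 high, standing on the table. Origin: centre of its underside.
Mind the look-alikes: they are no part of the job. There is more than one size of the catch; the one meant has the size given above.

How it is judged:
By the outcome, as a careful person would: the job done as asked, in the order asked, and still so for the second after the job is handed in, while the arm keeps its last pose, push and grip.
It also fails if it takes over 56 s, if anything falls off the work surface, if the arm or the gripper's body presses on something with over 40 N, if the wrist force passes 120 N, or if a joint passes its speed limit or range.

### The arm

A 7-joint arm with a two-finger parallel gripper is mounted at the origin on the work surface. World frame = base frame: x ahead of the robot, y to its left, z up, the work surface at z = 0. Lengths are in m, angles in rad, forces in N, time in s.
With the tool pointing down it reaches from about 0.4 to 0.85 m from the base axis. Payload 4.5 kg.
Tool frame: the origin (TCP) lies at the very end of the fingers, on their centre line; the grasp point (between the pads) lies 19 mm behind it (r.pinch_z is the distance from the TCP to the grasp point, in m); z points along the fingers, y is the line along which they close (so a half turn about z gives the same grasp; the last joint's range is limited). The gripper opens to 88 mm and grips with 3 to 60 N. Pads are 18 mm wide; open, the fingers measure 123 mm over their backs; the gripper's body (75 mm by 187 mm) begins 45 mm behind the grasp point.
Start: joints at [1.334, 0.689, -0.195, 1.565, 0.157, 0.902, -0.215], TCP at [0.167, -0.602, 0.213] pointing down, gripper open.
Joint ranges: [-3.01, 3.01], [-0.46, 2.08], [-1.47, 1.51], [0.13, 2.56], [-1, 4.14], [0.04, 2.09], [-2.66, 2.66]. Speed limits (rad/s): [2.57, 2.57, 3.14, 3.14, 3.14, 3.14, 3.14].

### API

Orientations are given as a unit quaternion [x, y, z, w].
In Python, from plant import r, cams gives the robot as it stands.
- The arm moves only by the shell command python3 -m pendant 'ROWS' [FORCE]. ROWS is JSON, a list of rows, each a list of 3 entries, a list of its own where there are three numbers: the closure, from -1 (fully open) to 1 (shut), then the shift along the tool's x, y, z in mm, then the turn, a rotation vector about the tool's x, y, z in degrees. A call has 1 to 8 rows; each row shifts and turns the commanded pose from where the row before left it, along the tool's axes as they then stand; what a row does not reach is not made up. A row lasts 1/8 s, in which the tool goes at most 62.5 mm and 10.7 degrees, less where a joint would pass 70% of its speed; a pose out of reach is approached as far as the arm can. A call with a gripper value outside its range is refused whole. The fingers move at their own pace and stop on an object; FORCE is the grip in N (left out, the last holds). Time passes only in rows, so rows that do not move let the fingers close. It gives the time, the measured TCP pose, the force, the opening and the grip force at its end, in the units of the state.
- r.get_state(): the state, without advancing time (a new reading comes with each control period).
- cams.snapshot(name): name is "side" or "top" or "wrist"; returns a dict with "img" (400x640x3 uint8, red, green, blue), "camera_matrix" (3x3 intrinsics, pixels), "D" ([k1, k2, p1, p2, k3] as OpenCV has them; the pictures are not rectified), "camera_from_world" (4x4, takes a point from world to camera coordinates); the wrist camera has in their place "tool_from_camera" (4x4, takes a point from camera to tool coordinates, whose origin is the TCP and whose axes are the flange's). Camera axes: x right, y up, looking along -z (the intrinsics and any distortion apply to the point x, -y, -z); pixel columns grow to the right and rows downward; lengths in m; the calibration is good to about 2 mm. A picture is of the moment at which its call begins: read the wrist's pose just before it. There is no depth.
- r.finish_job(): hands the job in; it is judged then, once.
The state is a dict: "clock": time; "q": joint angles; "qd": joint speeds; "joint_torque": joint torques, N m; "tool_pos": TCP position; "eef_rot": TCP orientation; "contact_force": force on the tool from outside, world axes, zero at the start; "moment": the same for the moment, N m; "opening": opening from 0.0 (shut) to 1.0 (fully open); "finger_force": force on a finger pad.
Only numpy, scipy, OpenCV 4.12 (cv2) and the standard library are available. Lean on these libraries where they do the work, as an engineer would, in place of code of your own. Each camera call takes 0.05 s, during which the arm holds its last target. There are 200 camera calls.

## Working session

There is one attempt and no reset: what is moved stays moved. The work goes in short steps, Python scripts to look and compute and a shell command to move; the robot and the scene stay as the last step left them, time stands still between calls to the robot, and variables do not carry over. Pictures are saved under pics/ and viewed, at most 12 in all, crops included, and the job is handed in when it is done.

```bash
ls; mkdir -p pics
cat > h.py <<'E'
import numpy as np, cv2
from plant import r, cams
from scipy.spatial.transform import Rotation as R
def snap(n):
    s=r.get_state(); d=cams.snapshot(n)
    d['img']=np.array(d['img'])
    if n=='wrist':
        T=np.eye(4);T[:3,:3]=R.from_quat(s['eef_rot']).as_matrix();T[:3,3]=s['tool_pos']
        d['wfc']=T@np.array(d['tool_from_camera'])
    else: d['wfc']=np.linalg.inv(np.array(d['camera_from_world']))
    return d
def rays(d,px):
    p=cv2.undistortPoints(np.array(px,float).reshape(-1,1,2),np.array(d['camera_matrix'],float),np.array(d['D'],float)).reshape(-1,2)
    v=np.c_[p[:,0],-p[:,1],-np.ones(len(p))]
    return d['wfc'][:3,3], v@d['wfc'][:3,:3].T
def plane(d,px,z):
    o,v=rays(d,px); return o+v*((z-o[2])/v[:,2])[:,None]
def tri(obs): # [(d,px)]
    A=np.zeros((3,3));b=np.zeros(3);L=[]
    for d,p in obs:
        o,v=rays(d,[p]);v=v[0]/np.linalg.norm(v[0]);M=np.eye(3)-np.outer(v,v);A+=M;b+=M@o;L.append((M,o))
    x=np.linalg.solve(A,b); return x,[np.linalg.norm(M@(x-o)) for M,o in L]
def proj(d,P):
    c=np.linalg.inv(d['wfc']);P=np.atleast_2d(P)@c[:3,:3].T+c[:3,3]
    return cv2.projectPoints(P*[1,-1,-1],np.zeros(3),np.zeros(3),np.array(d['camera_matrix'],float),np.array(d['D'],float))[0].reshape(-1,2)
def save(n,img): cv2.imwrite('pics/'+n,np.ascontiguousarray(img[:,:,::-1]))
E
python3 - <<'E'
from h import *
np.set_printoptions(precision=3,suppress=True)
for n in('top','side'):
    d=snap(n);save(n+'1.png',d['img']);print(n,d['wfc'],d['camera_matrix'],d['D'])
d=snap('wrist');print(d['wfc'],d['tool_from_camera']); print(r.get_state(), r.pinch_z)
E
```

```text
pics
top [[-0.028  0.998 -0.058  0.479]
 [-0.999 -0.026  0.024  0.007]
 [ 0.023  0.059  0.998  1.107]
 [ 0.     0.     0.     1.   ]] [[381.916   0.    327.555]
 [  0.    381.916 204.263]
 [  0.      0.      1.   ]] [0.021 0.    0.    0.    0.   ]
side [[ 0.969  0.14  -0.201  0.296]
 [-0.245  0.508 -0.826 -0.921]
 [-0.014  0.85   0.527  0.676]
 [ 0.     0.     0.     1.   ]] [[461.778   0.    320.092]
 [  0.    461.778 205.36 ]
 [  0.      0.      1.   ]] [0.037 0.    0.    0.    0.   ]
[[ 0.267  0.924  0.273  0.238]
 [-0.964  0.257  0.075 -0.582]
 [-0.001 -0.283  0.959  0.384]
 [ 0.     0.     0.     1.   ]] [[-0.     0.959  0.283  0.073]
 [ 1.     0.001 -0.001 -0.001]
 [-0.001  0.283 -0.959 -0.172]
 [ 0.     0.     0.     1.   ]]
{'clock': 0.15, 'q': array([ 1.334,  0.69 , -0.195,  1.566,  0.157,  0.903, -0.215]), 'qd': array([ 0.   , -0.002, -0.002, -0.003,  0.001, -0.001,  0.001]), 'joint_torque': array([ -0.001, -52.786,  -1.268, -15.359,  -0.052,   0.004,   0.   ]), 'tool_pos': array([ 0.167, -0.602,  0.212]), 'eef_rot': array([ 0.991,  0.135, -0.   , -0.001]), 'contact_force': array([ 0.258, -0.68 , -0.197]), 'moment': array([-0.008, -0.016,  0.016]), 'finger_force': 0.0, 'opening': 1.0001234226447253} 0.0187
```

View pics/top1.png

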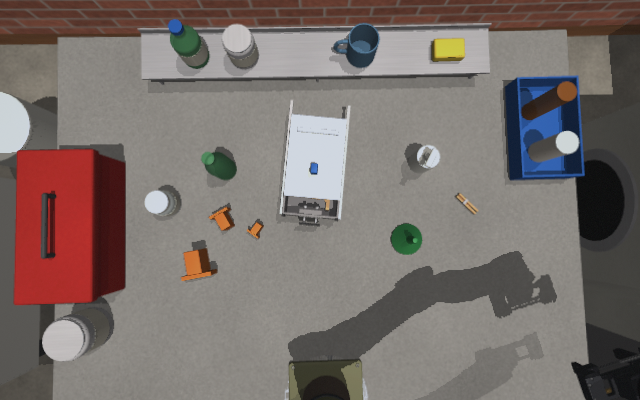

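View pics/side1.png

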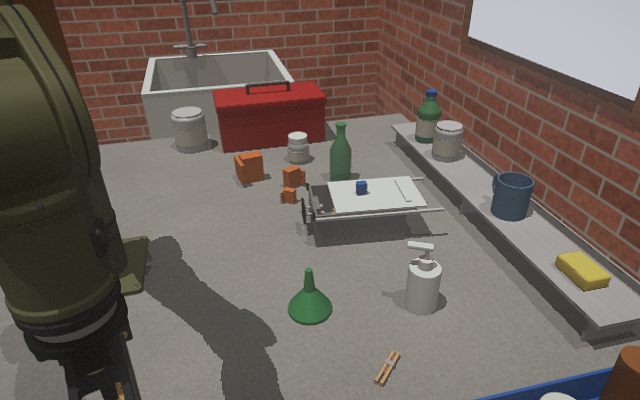

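The top view shows the tub at (316,165), its blue grip at (314,168) and the strike at (309,215). The orange catch candidates are large (197,263), medium (222,218) and small (256,229). The funnel is at (406,238), the bottle at (218,165), the jar at (157,202), the dispenser at (428,157) and the peg at (467,203). Next I'll measure the candidates' sizes and look at a close crop.

Run:
```python
from h import *
np.set_printoptions(precision=4,suppress=True)
t=snap('top');s=snap('side')
for n,d in(('top',t),('side',s)):
    hsv=cv2.cvtColor(d['img'],cv2.COLOR_RGB2HSV)
    m=cv2.inRange(hsv,(5,150,60),(17,255,255))
    k,l,st,c=cv2.connectedComponentsWithStats(m)
    for i in range(1,k):
        if st[i,4]>40:
            print(n,st[i],c[i]); 
            if n=='top':
                ct=cv2.findContours((l==i).astype('uint8'),0,1)[0][0].reshape(-1,2)
                P=plane(t,ct,0.05); print('  rect',cv2.minAreaRect((P[:,:2]*1000).astype('float32')))
    b=cv2.inRange(hsv,(105,150,60),(125,255,255))
    k,l,st,c=cv2.connectedComponentsWithStats(b)
    for i in range(1,k):
        if 20<st[i,4]<400: print(n,'blue',st[i],c[i])
a=cv2.resize(t['img'][195:290,170:350],(720,380),interpolation=cv2.INTER_CUBIC)
b=cv2.resize(s['img'][140:215,225:345],(720,450),interpolation=cv2.INTER_CUBIC)[:220] if 0 else cv2.resize(s['img'][145:210,225:405],(720,220),interpolation=cv2.INTER_CUBIC)
save('crop1.png',np.vstack([a,b]))
```

```text
top [557  82  19  20 295] [566.2034  91.2237]
  rect ((843.4495239257812, -704.0228271484375), (50.96598434448242, 55.07628631591797), 86.79560089111328)
top [209 207  25  23 297] [222.6936 218.5623]
  rect ((506.6156311035156, 268.76544189453125), (55.074398040771484, 59.11704635620117), 28.7007999420166)
top [247 222  16  16 118] [255.5    229.2966]
  rect ((478.5992736816406, 179.43817138671875), (35.782684326171875, 36.0910758972168), 53.007415771484375)
top [181 249  36  32 675] [196.7704 264.4341]
  rect ((388.8431701660156, 340.3396301269531), (74.17616271972656, 95.224609375), 9.05179500579834)
top blue [168  20  16  15 180] [175.5056  27.0056]
top blue [311 163   7  11  62] [313.7742 168.    ]
side [235 151  27  16 176] [246.9602 156.8011]
side [283 165  21   8  72] [291.8056 168.7639]
side [281 186  14   7  47] [288.1064 189.0851]
side [621 346  19  28 304] [632.1875 357.1875]
side blue [476 367 137  33 343] [548.9125 383.1837]
side blue [583 391  17   9  54] [592.7778 396.6481]
```

View pics/crop1.png

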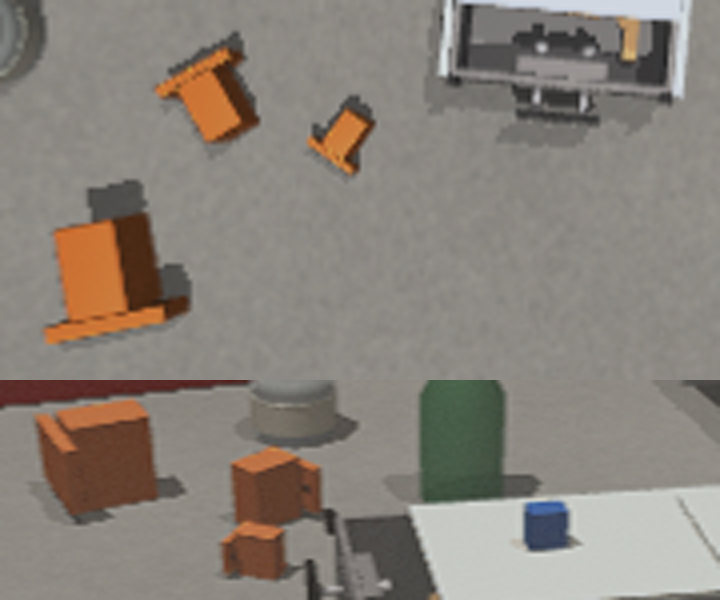

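Close crop: the medium catch (222,218) measures about 59 x 55 mm with its flange at the far-left side, which matches the description. The small one is about 36 mm and the large one about 95 mm, so both are rejected. Next is the tub pose.

Run:
```python
from h import *
np.set_printoptions(precision=4,suppress=True)
t=snap('top');s=snap('side')
hsv=cv2.cvtColor(t['img'],cv2.COLOR_RGB2HSV)
m=cv2.inRange(hsv,(90,0,190),(130,60,255));m[:,:280]=0;m[:,360:]=0;m[:100]=0
m=cv2.morphologyEx(m,cv2.MORPH_OPEN,np.ones((7,7)))
ct=max(cv2.findContours(m,0,1)[0],key=cv2.contourArea).reshape(-1,2)
P=plane(t,ct,0.096);print(cv2.boundingRect(ct),cv2.minAreaRect((P[:,:2]*1000).astype('float32')))
def blue(d,box):
    h=cv2.cvtColor(d['img'],cv2.COLOR_RGB2HSV);m=cv2.inRange(h,(105,120,30),(125,255,255))
    x0,y0,x1,y1=box;k=np.zeros_like(m);k[y0:y1,x0:x1]=m[y0:y1,x0:x1];ys,xs=np.nonzero(k);print(xs.min(),xs.max(),ys.min(),ys.max());return [xs.mean(),ys.mean()]
a=blue(t,(300,150,330,185));b=blue(s,(350,175,375,200));print(a,b,tri([(t,a),(s,b)]))
# strike: rough
print('strike px',plane(t,[[309,215],[283,218],[340,218],[292,101],[348,108]],0.085))
ys,xs=np.nonzero(cv2.inRange(cv2.cvtColor(t['img'],cv2.COLOR_RGB2HSV),(5,150,60),(17,255,255))[200:235,205:240]);print('catch ctr',plane(t,[[xs.mean()+205,ys.mean()+200]],0.055))
print(r.get_state()['clock'])
```

```text
(284, 115, 64, 85) ((665.946533203125, 8.971321105957031), (154.99032592773438, 218.88113403320312), 83.54911804199219)
311 317 163 173
357 365 181 184
[np.float64(313.77272727272725), np.float64(168.07575757575756)] [np.float64(360.7096774193548), np.float64(182.4516129032258)] (array([0.6294, 0.016 , 0.1271]), [np.float64(0.0015545275080666267), np.float64(0.0015545275080666205)])
strike px [[ 0.5114  0.0319  0.085 ]
 [ 0.5053  0.1014  0.085 ]
 [ 0.5012 -0.0508  0.085 ]
 [ 0.8221  0.0703  0.085 ]
 [ 0.7997 -0.0813  0.085 ]]
catch ctr [[0.509  0.2684 0.055 ]]
0.35
```

```bash
python3 -m pendant '[[0,[0,0,-45],[0,0,0]],[0,[36,-33,0],[0,0,0]],[0,[36,-33,0],[0,0,0]],[0,[36,-33,0],[0,0,0]],[0,[36,-33,0],[0,0,0]],[0,[36,-33,0],[0,0,0]],[0,[36,-33,0],[0,0,0]],[0,[36,-33,0],[0,0,0]]]'; python3 -m pendant '[[0,[36,-33,0],[0,0,0]],[0,[36,-33,0],[0,0,0]],[0,[36,-33,0],[0,0,0]],[0,[36,-33,0],[0,0,0]],[0,[36,-33,0],[0,0,0]],[0,[36,-33,0],[0,0,0]],[0,[36,-33,0],[0,0,0]],[0,[36,-33,0],[0,0,0]]]'
```

```text
clock: 1.35
tool_pos: [0.3491, -0.3109, 0.2582]
eef_rot: [0.991, 0.135, 0.0, 0.0]
contact_force: [-0.2, -0.7, -0.9]
opening: 0.501
finger_force: 0.0
clock: 2.35
tool_pos: [0.5559, 0.0206, 0.258]
eef_rot: [0.991, 0.135, 0.0, 0.0]
contact_force: [0.9, -0.9, -0.1]
opening: 0.497
finger_force: 0.0
```

```bash
python3 -m pendant '[[1,[0,0,0],[0,0,8]],[1,[0,0,0],[0,0,8]],[1,[0,0,0],[0,0,6]],[1,[0,0,0],[0,0,0]]]'
python3 - <<'E'
from h import *
d=snap('wrist');save('w1.png',d['img']);np.savez('w1.npz',**d)
E
```

```text
clock: 2.85
tool_pos: [0.5551, 0.0193, 0.2579]
eef_rot: [0.998, -0.056, 0.0, 0.0]
contact_force: [0.3, 0.9, 0.8]
opening: 0.072
finger_force: 0.0
```

View pics/w1.png

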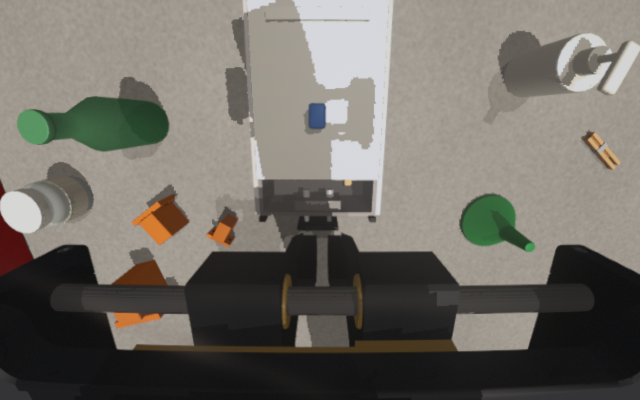

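The wrist view shows the blue grip at (317,116), the tub front edge at row 215 with track-end stops at (262,218) and (372,218), the strike at (318,222) partly hidden by the fingers, and our catch at (162,218).

Run:
```python
from h import *
np.set_printoptions(precision=4,suppress=True)
d=dict(np.load('w1.npz'))
h=cv2.cvtColor(d['img'],cv2.COLOR_RGB2HSV)
m=cv2.inRange(h,(105,120,30),(125,255,255));m[:90]=0;m[140:]=0;m[:,:290]=0;m[:,350:]=0
ys,xs=np.nonzero(m);print('grip box',xs.min(),xs.max(),ys.min(),ys.max());P=plane(d,[[xs.mean(),ys.mean()],[xs.mean(),ys.min()-.5],[xs.mean(),ys.max()+.5]],.13);print(P)
# lid side edges per row: 
g=cv2.cvtColor(d['img'],cv2.COLOR_RGB2GRAY).astype(float)
for y in (150,190): print(y,[ (x,int(v)) for x,v in zip(range(240,270),g[y,240:270])],[ (x,int(v)) for x,v in zip(range(370,395),g[y,370:395])])
print('front stops',plane(d,[[262,218],[374,218]],.088))
print('orange',[0])
m=cv2.inRange(h,(5,150,60),(17,255,255));k,l,st,c=cv2.connectedComponentsWithStats(m)
for i in range(1,k):
    if st[i,4]>100: print(st[i],c[i])
s=snap('side');hs=cv2.cvtColor(s['img'],cv2.COLOR_RGB2HSV);ms=cv2.inRange(hs,(105,120,30),(125,255,255))[175:200,350:375];ys,xs=np.nonzero(ms);
if len(xs): print(len(xs),tri([(d,[317,116]),(s,[xs.mean()+350,ys.mean()+175])]))
```

```text
grip box 310 323 104 126
[[0.6309 0.0173 0.13  ]
 [0.6433 0.0158 0.13  ]
 [0.6205 0.0185 0.13  ]]
150 [(240, 159), (241, 160), (242, 161), (243, 160), (244, 158), (245, 158), (246, 160), (247, 161), (248, 160), (249, 159), (250, 167), (251, 191), (252, 209), (253, 210), (254, 202), (255, 201), (256, 212), (257, 196), (258, 161), (259, 152), (260, 152), (261, 152), (262, 152), (263, 152), (264, 152), (265, 152), (266, 152), (267, 153), (268, 153), (269, 153)] [(370, 215), (371, 216), (372, 216), (373, 216), (374, 215), (375, 216), (376, 216), (377, 216), (378, 215), (379, 215), (380, 208), (381, 213), (382, 215), (383, 212), (384, 181), (385, 161), (386, 157), (387, 156), (388, 156), (389, 158), (390, 160), (391, 161), (392, 163), (393, 163), (394, 162)]
190 [(240, 156), (241, 156), (242, 155), (243, 155), (244, 154), (245, 153), (246, 153), (247, 154), (248, 155), (249, 156), (250, 156), (251, 155), (252, 153), (253, 146), (254, 134), (255, 127), (256, 125), (257, 123), (258, 109), (259, 89), (260, 86), (261, 86), (262, 74), (263, 60), (264, 59), (265, 59), (266, 60), (267, 61), (268, 59), (269, 59)] [(370, 65), (371, 68), (372, 96), (373, 156), (374, 172), (375, 174), (376, 184), (377, 207), (378, 214), (379, 215), (380, 213), (381, 192), (382, 168), (383, 159), (384, 161), (385, 163), (386, 161), (387, 157), (388, 156), (389, 156), (390, 157), (391, 157), (392, 156), (393, 156), (394, 156)]
front stops [[ 0.512   0.1037  0.088 ]
 [ 0.4955 -0.0424  0.088 ]]
orange [0]
[ 132  195   56   50 1382] [161.5384 219.7149]
[207 215  30  32 494] [223.1194 230.7368]
[113 261  54  24 801] [142.2147 275.2372]
[114 313  49  15 452] [133.8252 318.1858]
2 (array([0.6287, 0.0171, 0.1303]), [np.float64(0.0023288166402928704), np.float64(0.0023288166402928904)])
```

```bash
python3 -m pendant '[[1,[38,-2,0],[0,0,0]],[1,[38,-2,0],[0,0,0]],[1,[38,-2,0],[0,0,0]],[1,[0,0,50],[0,0,0]],[1,[0,0,50],[0,0,0]],[1,[0,0,40],[0,0,0]],[1,[0,0,12],[0,0,0]],[1,[0,0,0],[0,0,0]]]';python3 -m pendant '[[1,[-8,0,0],[0,0,0]],[1,[-8,0,0],[0,0,0]],[1,[-8,0,0],[0,0,0]],[1,[-8,0,0],[0,0,0]],[1,[-8,0,0],[0,0,0]]]'
```

```text
clock: 3.95
tool_pos: [0.6692, 0.0122, 0.106]
eef_rot: [0.998, -0.056, -0.0, -0.0]
contact_force: [0.3, -0.3, 1.0]
opening: 0.007
finger_force: 0.0
clock: 4.58
tool_pos: [0.6288, 0.0169, 0.1061]
eef_rot: [0.998, -0.056, 0.0, 0.0]
contact_force: [-0.2, -0.3, 0.0]
opening: 0.005
finger_force: 0.0
```

Run:
```python
from h import *
d=snap('wrist');s=snap('side')
save('w2.png',np.hstack([d['img'][0:300,170:470],cv2.resize(s['img'][130:260,280:480],(462,300))]))
```

```text
(no output)
```

View pics/w2.png

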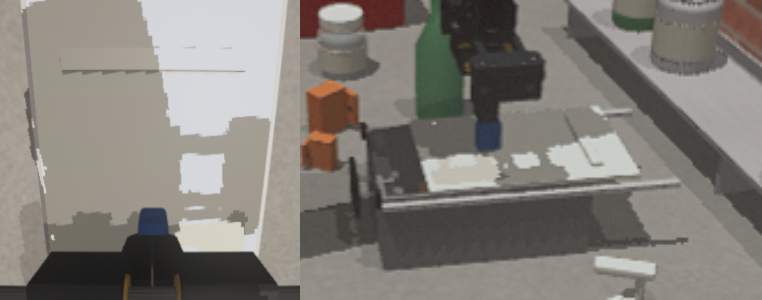

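The crop shows the blue block directly above the fingers in the wrist picture, about (322,222) in full-frame pixels. It seems to stand on the far side of them, so I'll check that with numbers.

Run:
```python
from h import *
np.set_printoptions(precision=4,suppress=True)
st=r.get_state();p=st['tool_pos'];print(st['clock'],p,st['contact_force'],st['opening'])
d=snap('wrist');s=snap('side')
for n,q in(('w',d),('s',s)):
    h=cv2.cvtColor(q['img'],cv2.COLOR_RGB2HSV);m=cv2.inRange(h,(105,120,30),(125,255,255))
    b=(290,195,350,250) if n=='w' else (340,165,385,205)
    ys,xs=np.nonzero(m[b[1]:b[3],b[0]:b[2]]);xs+=b[0];ys+=b[1]
    print(n,len(xs),xs.min(),xs.max(),ys.min(),ys.max(), 'tcp px',proj(q,p),proj(q,p+[0,0,.024]))
    for z in (.1,.13): print(plane(q,[[xs.mean(),ys.min()],[xs.mean(),ys.mean()],[xs.mean(),ys.max()]],z))
```

```text
4.675 [0.6282 0.017  0.1059] [-0.1697 -0.9085 -0.5726] 0.007366598182965046
w 180 309 333 224 234 tcp px [[322.8706 232.2681]] [[323.0496 248.4488]]
[[0.632  0.0192 0.1   ]
 [0.6282 0.0196 0.1   ]
 [0.6246 0.02   0.1   ]]
[[0.6437 0.0175 0.13  ]
 [0.6405 0.0179 0.13  ]
 [0.6376 0.0183 0.13  ]]Traceback (most recent call last):
  File "<stdin>", line 9, in <module>
    return umr_minimum(a, axis, None, out, keepdims, initial, where)
ValueError: zero-size array to reduction operation minimum which has no identity
```

Run:
```python
from h import *
np.set_printoptions(precision=4,suppress=True)
p=r.get_state()['tool_pos']
d=snap('wrist');s=snap('side');t=snap('top')
for q in(s,t): print('tcp px',proj(q,p),proj(q,p+[0,0,.024]),'block',proj(q,[[.631,.0173,.13],[.631,.0173,.096]]))
a=cv2.resize(s['img'][140:220,310:410],(400,320),interpolation=2);b=cv2.resize(t['img'][130:210,275:375],(400,320),interpolation=2);c=cv2.resize(d['img'][170:290,245:395],(400,320),interpolation=2)
save('z3.png',np.vstack([np.hstack([a,b]),np.hstack([c,c*0])])[:600])
```

```text
tcp px [[360.9338 189.6885]] [[361.2601 181.1712]] block [[361.8249 180.984 ]
 [361.3563 192.9899]]
tcp px [[313.4344 169.9029]] [[313.3028 168.5159]] block [[313.0935 167.8958]
 [313.2852 169.8621]]
```

View pics/z3.png

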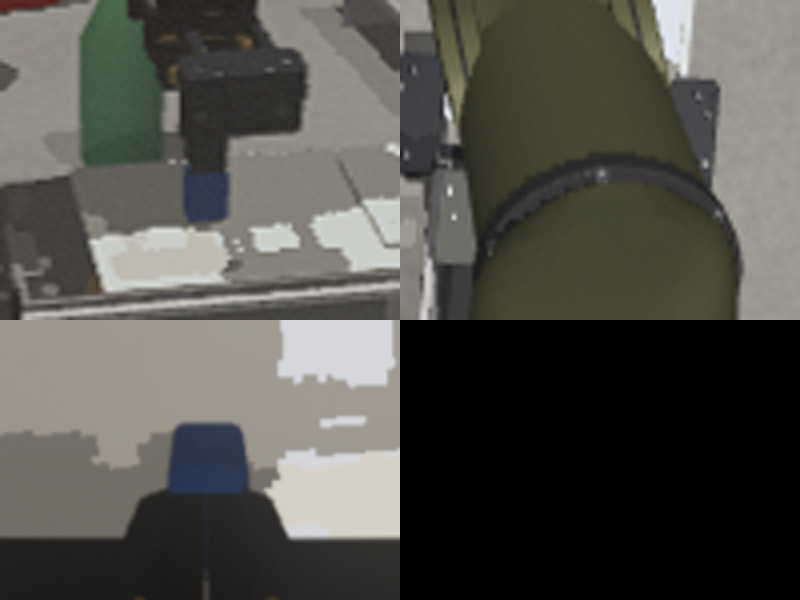

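The zoom shows the block unmoved at side pixel (361,188), with the finger tips meeting its top. I'll check whether they overlap or sit above it.

Run:
```python
from h import *
np.set_printoptions(precision=1,suppress=True)
d=snap('wrist');u=np.array([.9937,-.112,0]);v=np.array([.112,.9937,0]);c=np.array([.631,.0173,0])
for z in(.096,.13):
    for a in(-.013,.013): print(z,a,proj(d,[c+a*u+b*v+[0,0,z] for b in(-.009,.009)]).ravel())
s=r.get_state();print(s['tool_pos'],s['contact_force'],s['moment'],s['q'])
```

```text
0.096 -0.013 [334.4 242.  309.2 242.1]
0.096 0.013 [334.8 207.5 308.7 207.5]
0.13 -0.013 [336.9 266.3 306.8 266.3]
0.13 0.013 [337.5 225.8 306.  225.9]
[0.6 0.  0.1] [ 0.1 -0.6 -0.3] [0. 0. 0.] [-0.1  0.8 -0.1  1.6  0.1  0.7 -1.9]
```

The fingers overlapped the block with no contact force, so pushing with their sides does nothing. I'll lift, open, grip the block with the pads and pull.

```bash
python3 -m pendant '[[1,[0,0,-20],[0,0,0]],[1,[0,0,-20],[0,0,0]],[0,[3,0,0],[0,0,0]],[0,[0,0,0],[0,0,0]],[0,[0,0,0],[0,0,0]],[0,[0,0,0],[0,0,0]],[0,[0,0,20],[0,0,0]],[0,[0,0,24],[0,0,0]]]' 20;python3 -m pendant '[[1,[0,0,0],[0,0,0]],[1,[0,0,0],[0,0,0]],[1,[0,0,0],[0,0,0]],[1,[0,0,0],[0,0,0]],[1,[0,0,0],[0,0,0]]]' 20
```

```text
clock: 5.98
tool_pos: [0.6327, 0.0165, 0.1016]
eef_rot: [0.998, -0.057, 0.001, -0.0]
contact_force: [0.2, 0.1, 0.6]
opening: 0.503
finger_force: 0.0
clock: 6.6
tool_pos: [0.633, 0.0159, 0.1029]
eef_rot: [0.998, -0.057, 0.001, 0.0]
contact_force: [-0.8, -1.7, 4.7]
opening: 0.189
finger_force: 20.0
```

```bash
python3 -m pendant '[[1,[-8,0,0],[0,0,0]],[1,[-8,0,0],[0,0,0]],[1,[-8,0,0],[0,0,0]],[1,[-8,0,0],[0,0,0]],[1,[-8,0,0],[0,0,0]],[1,[0,0,0],[0,0,0]]]'; python3 -m pendant '[[1,[-3,0,0],[0,0,0]],[1,[-3,0,0],[0,0,0]]]';  python3 -m pendant '[[1,[-2,0,0],[0,0,0]],[1,[-2,0,0],[0,0,0]]]'
```

```text
clock: 7.35
tool_pos: [0.5916, 0.0208, 0.1027]
eef_rot: [0.998, -0.057, -0.0, 0.0]
contact_force: [-1.9, -0.9, 8.1]
opening: 0.191
finger_force: 20.0
clock: 7.6
tool_pos: [0.5872, 0.0213, 0.1028]
eef_rot: [0.998, -0.057, 0.001, 0.0]
contact_force: [0.4, -2.8, 6.0]
opening: 0.193
finger_force: 20.0
clock: 7.85
tool_pos: [0.5841, 0.0217, 0.1028]
eef_rot: [0.998, -0.057, 0.002, 0.0]
contact_force: [4.7, -2.5, 2.9]
opening: 0.19
finger_force: 20.0
```

```bash
python3 -m pendant '[[1,[-2,0,0],[0,0,0]],[1,[0,0,0],[0,0,0]]]'; python3 -m pendant '[[1,[-2,0,0],[0,0,0]],[1,[0,0,0],[0,0,0]]]';  python3 -m pendant '[[1,[-2,0,0],[0,0,0]],[1,[0,0,0],[0,0,0]]]'
```

```text
clock: 8.1
tool_pos: [0.5842, 0.0217, 0.1029]
eef_rot: [0.998, -0.057, 0.004, -0.0]
contact_force: [6.3, -1.9, 1.8]
opening: 0.189
finger_force: 20.0
clock: 8.35
tool_pos: [0.5842, 0.0218, 0.103]
eef_rot: [0.998, -0.057, 0.006, -0.0]
contact_force: [10.4, -2.9, -2.0]
opening: 0.192
finger_force: 20.0
clock: 8.6
tool_pos: [0.5842, 0.0217, 0.103]
eef_rot: [0.998, -0.057, 0.008, -0.0]
contact_force: [14.3, -3.9, -5.0]
opening: 0.191
finger_force: 20.0
```

```bash
python3 -m pendant '[[1,[5,0,0],[0,0,0]],[0,[0,0,0],[0,0,0]],[0,[0,0,0],[0,0,0]],[-0.5,[0,0,-45],[0,0,0]],[-1,[-40,0,-45],[0,0,0]],[-1,[-40,0,0],[0,0,0]],[-1,[-40,0,0],[0,0,0]],[-1,[0,0,0],[0,0,0]]]'
python3 - <<'E'
from h import *
d=snap('wrist');np.savez('w3.npz',**d);s=snap('side');np.savez('s3.npz',**s)
a=d['img'][:300,100:540];save('w3.png',np.hstack([a,cv2.resize(s['img'][150:250,290:410],(360,300))]))
E
```

```text
clock: 9.6
tool_pos: [0.4577, 0.0361, 0.1917]
eef_rot: [0.998, -0.055, -0.003, 0.0]
contact_force: [-0.4, 0.2, 1.0]
opening: 0.963
finger_force: 0.0
```

View pics/w3.png

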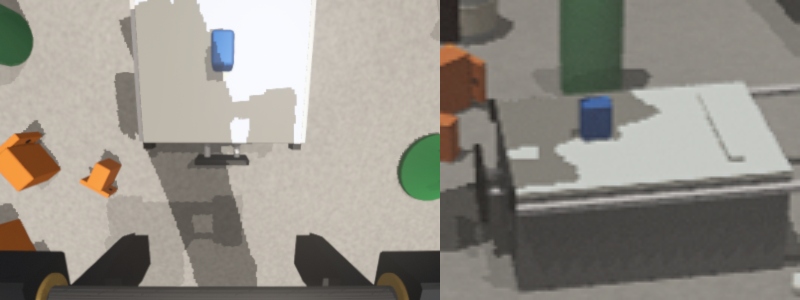

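The lid is shut: in the wrist view its front edge lies against the stops at row 143, and the grip is at (322,50). The strike shows as a black bar at about (295–348, 155–165). In the side view it is at about (304,211).

Run:
```python
from h import *
np.set_printoptions(precision=4,suppress=True)
d=dict(np.load('w3.npz'));s=dict(np.load('s3.npz'))
g=d['img'].max(2)
m=(g<70).astype('uint8');m[:148]=0;m[172:]=0;m[:,:285]=0;m[:,:]=m;m[:,360:]=0
k,l,st,c=cv2.connectedComponentsWithStats(m);i=1+np.argmax(st[1:,4]);print(st[i],c[i])
ct=cv2.findContours((l==i).astype('uint8'),0,1)[0][0];print(cv2.minAreaRect(ct))
# per-column bottom
cols=range(st[i,0],st[i,0]+st[i,2],6);print([(x,np.nonzero(l[:,x]==i)[0][[0,-1]]) for x in cols])
x0=st[i,0]-.5;x1=st[i,0]+st[i,2]-.5;yb=st[i,1]+st[i,3]-.5
b0=np.nonzero(l[:,st[i,0]+3]==i)[0][-1]+.5;b1=np.nonzero(l[:,st[i,0]+st[i,2]-4]==i)[0][-1]+.5
P=plane(d,[[x0,b0],[x1,b1]],.082);print('strike outer top',P,np.linalg.norm(P[0]-P[1]),P.mean(0))
# lid edges
hsv=cv2.cvtColor(d['img'],cv2.COLOR_RGB2HSV)
gr=cv2.cvtColor(d['img'],cv2.COLOR_RGB2GRAY).astype(float)
for y in(20,60,120):
    print(y,[int(v) for v in gr[y,225:252]],[int(v) for v in gr[y,395:418]])
for x in(260,280,370,390): print(x,[int(v) for v in gr[134:156,x]])
b=cv2.inRange(hsv,(100,110,50),(125,255,255));b[90:]=0;b[:,:300]=0;b[:,350:]=0
ys,xs=np.nonzero(b);print('grip',xs.min(),xs.max(),ys.min(),ys.max());y0=ys.min()-.5
print(plane(d,[[xs.mean(),ys.min()]],.13))
sg=s['img'].max(2);ms=(sg<60).astype('uint8');k,l,st,c=cv2.connectedComponentsWithStats(ms[185:235,292:315]);print(st,c)
```

```text
[295 155  52  10 345] [315.2174 159.4928]
((320.5, 159.5), (9.0, 51.0), 90.0)
[(295, array([159, 164])), (301, array([155, 164])), (307, array([158, 164])), (313, array([155, 164])), (319, array([155, 164])), (325, array([156, 164])), (331, array([156, 159])), (337, array([159, 159])), (343, array([156, 159]))]
strike outer top [[0.488  0.0613 0.082 ]
 [0.4872 0.0081 0.082 ]] 0.053156847304023716 [0.4876 0.0347 0.082 ]
20 [122, 123, 122, 121, 121, 135, 153, 160, 161, 161, 161, 179, 183, 183, 183, 183, 183, 183, 183, 183, 183, 183, 183, 183, 183, 183, 183] [249, 249, 249, 249, 249, 249, 249, 249, 249, 249, 249, 249, 249, 249, 247, 246, 246, 246, 243, 230, 207, 194, 192]
60 [192, 191, 189, 188, 189, 190, 191, 186, 172, 164, 162, 161, 159, 171, 183, 184, 183, 184, 184, 184, 184, 184, 184, 184, 184, 184, 184] [250, 250, 250, 250, 250, 250, 250, 250, 250, 250, 250, 250, 248, 248, 248, 246, 233, 201, 193, 193, 194, 196, 197]
120 [117, 118, 119, 118, 118, 117, 116, 115, 115, 114, 115, 118, 132, 155, 159, 158, 161, 179, 184, 184, 184, 184, 185, 184, 184, 184, 184] [208, 246, 249, 249, 249, 2
[... 392 characters left out ...]
, 177, 186, 190, 191, 193]
390 [192, 192, 192, 192, 192, 192, 192, 191, 178, 134, 83, 73, 73, 76, 110, 162, 187, 188, 186, 187, 189, 191]
grip 313 332 30 65
[[0.5939 0.02   0.13  ]]
[[   0    0   23   50 1016]
 [  14    0    3    5    9]
 [  17    7    1    2    2]
 [   9   13    6   27   77]
 [  18   13    2    9   11]
 [  18   24    2    3    4]
 [   7   26    1    1    1]
 [  18   27    5   10   26]
 [  22   38    1    1    1]
 [  21   42    1    1    1]
 [  22   48    1    2    2]] [[10.5138 24.2913]
 [15.2222  2.1111]
 [17.      7.5   ]
 [11.4675 27.9481]
 [18.4545 17.2727]
 [18.5    25.    ]
 [ 7.     26.    ]
 [20.8846 31.3846]
 [22.     38.    ]
 [21.     42.    ]
 [22.     48.5   ]]
```

Run:
```python
from h import *
np.set_printoptions(precision=4,suppress=True)
d=dict(np.load('w3.npz'))
gr=d['img'].max(2).astype(int)
for y in(158,161,163):print([int(v) for v in gr[y,288:302]],[int(v) for v in gr[y,340:356]])
for x in(300,320,330,340,344):print(x,[int(v) for v in gr[152:172,x]])
P=plane(d,[[260,142.1],[390,142.2]],.096);v=P[0]-P[1];print('lid front',P,np.degrees(np.arctan2(-v[0],v[1])))
P=plane(d,[[237,120],[230.5,20],[406.7,120],[414.5,20]],.09);print(P,[np.degrees(np.arctan2(*(P[i+1]-P[i])[1::-1])) for i in(0,2)],(P[0]+P[2])/2,(P[1]+P[3])/2)
print(plane(d,[[294.5,164.5],[347.5,164.5]],.082))
```

```text
[118, 119, 119, 120, 120, 119, 105, 81, 62, 55, 54, 54, 54, 55] [65, 65, 66, 66, 66, 67, 70, 104, 160, 184, 187, 186, 188, 191, 196, 197]
[121, 120, 111, 100, 95, 93, 78, 61, 58, 58, 59, 59, 59, 59] [103, 104, 103, 102, 96, 91, 81, 76, 89, 149, 178, 186, 188, 189, 191, 190]
[111, 100, 95, 93, 94, 93, 76, 62, 57, 57, 57, 57, 58, 58] [109, 109, 109, 109, 109, 107, 88, 73, 94, 168, 190, 193, 192, 191, 190, 190]
300 [95, 87, 70, 56, 55, 54, 54, 56, 59, 59, 58, 58, 61, 81, 92, 96, 108, 117, 118, 118]
320 [105, 108, 88, 64, 59, 60, 60, 60, 66, 66, 64, 62, 65, 84, 96, 99, 113, 124, 126, 126]
330 [179, 182, 141, 78, 63, 63, 62, 67, 89, 101, 104, 105, 108, 141, 164, 178, 188, 193, 194, 193]
340 [167, 168, 135, 85, 72, 68, 65, 69, 91, 103, 106, 109, 115, 155, 184, 193, 195, 195, 194, 193]
344 [186, 187, 147, 85, 67, 67, 66, 69, 85, 96, 104, 109, 116, 152, 185, 195, 196, 194, 192, 191]
lid front [[ 0.5151  0.0893  0.096 ]
 [ 0.5013 -0.0334  0.096 ]] -6.411942154821322
[[ 0.5377  0.1089  0.09  ]
 [ 0.6222  0.0987  0.09  ]
 [ 0.5198 -0.0516  0.09  ]
 [ 0.6044 -0.0615  0.09  ]] [np.float64(-6.889776739687071), np.float64(-6.6229314817770115)] [0.5288 0.0287 0.09  ] [0.6133 0.0186 0.09  ]
[[0.488  0.0613 0.082 ]
 [0.482  0.0076 0.082 ]]
```

The strike's outer top edge is at wrist row 164.8, columns 294 to 348.5. That puts the face centre at about (0.4847, 0.034) with yaw -6.5°, and the lid front edge and centre line give the same. Next I'll look at the catch from above.

```bash
python3 -m pendant '[[-1,[-7,-51,0],[0,0,0]],[-1,[-7,-51,0],[0,0,0]],[-1,[-7,-51,0],[0,0,0]],[-1,[-7,-51,0],[0,0,0]],[-1,[0,0,0],[0,0,-9]],[-1,[0,0,0],[0,0,-9]],[-1,[0,0,0],[0,0,-9]],[-1,[0,0,0],[0,0,-8]]]'; python3 -m pendant '[[-1,[0,0,0],[0,0,0]]]'
python3 - <<'E'
from h import *
d=snap('wrist');np.savez('w4.npz',**d)
save('w4.png',d['img'])
E
```

```text
clock: 10.7
tool_pos: [0.4587, 0.2422, 0.1915]
eef_rot: [0.969, 0.248, 0.0, -0.0]
contact_force: [-0.3, -0.8, 0.1]
opening: 1.0
finger_force: 0.0
clock: 10.82
tool_pos: [0.4585, 0.242, 0.1915]
eef_rot: [0.969, 0.245, 0.0, -0.0]
contact_force: [0.2, 0.5, 0.1]
opening: 1.006
finger_force: 0.0
```

View pics/w4.png

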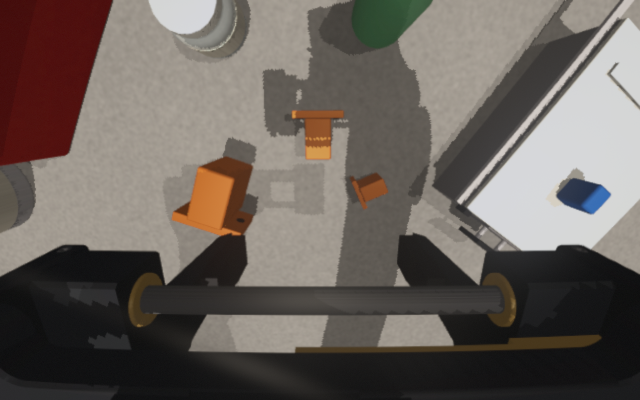

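The catch is at (318,135) with its flange on the far side (rows 110–118, columns 292–344). The body runs to row 160, columns 306–331, and it is nearly aligned with the tool.

```bash
cat > cm.py <<'E'
from h import *
np.set_printoptions(precision=4,suppress=True)
def catch(d,box,pr=True):
    h=cv2.cvtColor(d['img'],cv2.COLOR_RGB2HSV);m=cv2.inRange(h,(3,120,50),(20,255,255))
    x0,y0,x1,y1=box;k=np.zeros_like(m);k[y0:y1,x0:x1]=m[y0:y1,x0:x1]
    n,l,st,c=cv2.connectedComponentsWithStats(k);i=1+np.argmax(st[1:,4]);m=l==i
    if pr:
        print(st[i])
        for y in range(st[i,1],st[i,1]+st[i,3],3):
            xs=np.nonzero(m[y])[0];print((y,int(xs[0]),int(xs[-1])),end=' ')
        print()
    return m
E
python3 - <<'E'
from cm import *
d=dict(np.load('w4.npz'));m=catch(d,(280,100,352,170))
g=d['img'].max(2).astype(int)
for x in(297,318,338):print(x,[int(v) for v in g[104:126,x]])
# bottle: green blob in top view w1
w=dict(np.load('w1.npz'));h=cv2.cvtColor(w['img'],cv2.COLOR_RGB2HSV)
t=snap('top');q=[306,160],[331,160]
print('TCP',r.get_state()['tool_pos'])
ts=catch(t,(200,200,240,240));ys,xs=np.nonzero(ts)
# bottle base (w1 px ~ (160,122) right end of bottle)
print('bottle base~',plane(w,[[150,122]],0.03))
E
```

```text
[ 292  110   52   49 1438]
(110, 293, 342) (113, 292, 343) (116, 292, 343) (119, 305, 330) (122, 305, 330) (125, 305, 330) (128, 305, 330) (131, 305, 330) (134, 305, 330) (137, 305, 330) (140, 306, 330) (143, 306, 330) (146, 306, 330) (149, 306, 330) (152, 306, 330) (155, 306, 330) (158, 306, 329) 
297 [105, 98, 98, 99, 99, 102, 121, 144, 143, 142, 142, 141, 140, 126, 88, 69, 75, 75, 75, 76, 75, 75]
318 [95, 94, 94, 96, 97, 98, 115, 141, 145, 144, 143, 143, 141, 128, 116, 136, 143, 144, 144, 144, 144, 144]
338 [95, 95, 95, 94, 94, 98, 119, 145, 147, 147, 146, 145, 141, 120, 79, 96, 131, 136, 103, 97, 96, 96]
TCP [0.4582 0.2418 0.1916]
[209 207  18  14  95]
(207, 225, 226) (210, 220, 224) (213, 215, 220) (216, 209, 221) (219, 210, 217) 
bottle base~ [[0.6519 0.2528 0.03  ]]
```

```bash
cat >> cm.py <<'E'
def tool(p):
    s=r.get_state();return R.from_quat(s['eef_rot']).as_matrix().T@(p-s['tool_pos'])*1000
E
python3 - <<'E'
from cm import *
d=dict(np.load('w4.npz'))
F=plane(d,[[291.5,110.2],[343.5,110.2]],.052);B=plane(d,[[305.6,159.5],[330.2,159.5]],.06)
print(F,B,np.linalg.norm(F[0]-F[1]),np.linalg.norm(B[0]-B[1]));f=F.mean(0);b=B.mean(0);print('len',np.linalg.norm((f-b)[:2]))
v=f-b;w=F[0]-F[1];print('yaw',np.degrees(np.arctan2(v[1],v[0])),np.degrees(np.arctan2(-w[0],w[1])), 'tool yaw',np.degrees(2*np.arctan2(*r.get_state()['eef_rot'][[1,0]])))
u=v/np.linalg.norm(v[:2]);o=f-.026*u;o[2]=0
print('origin',o,'tool-frame body centre',tool(o-.0*u),'flange',tool(f),'back',tool(b))
E
```

```text
[[0.5151 0.31   0.052 ]
 [0.5415 0.2609 0.052 ]] [[0.4764 0.2723 0.06  ]
 [0.4892 0.2486 0.06  ]] 0.05578742694990839 0.026919117107560123
len 0.05188067819907556
yaw 28.75442848909395 28.350605931455192 tool yaw 28.338756180392053
origin [0.5055 0.2729 0.    ] tool-frame body centre [ 56.4013  -4.9167 191.65  ] flange [ 82.4075  -5.1148 139.6535] back [ 30.5293  -4.7399 131.6465]
```

```bash
python3 -m pendant '[[-1,[28,-2.5,0],[0,0,0]],[-1,[28,-2.5,0],[0,0,0]],[-1,[0,0,40],[0,0,0]],[-1,[0,0,40],[0,0,0]],[-1,[0,0,0],[0,0,0]]]'
python3 - <<'E'
from cm import *
a=dict(np.load('w4.npz'));d=snap('wrist');m=catch(d,(240,100,420,300))
ys,xs=np.nonzero(m);y0=ys.min()
g=d['img'].max(2).astype(int);c=int(xs.mean())
rows=[y for y in range(y0,y0+40)]
L=np.array([np.nonzero(m[y])[0][[0,-1]] for y in range(y0,min(y0+12,ys.max()))]);print(L[2:8].tolist())
x0=L[2:8,0].mean()-.5;x1=L[2:8,1].mean()+.5
for pa,pd in(([291.5,110.2],[x0,y0-.3]),([343.5,110.2],[x1,y0-.3])): print(tri([(a,pa),(d,pd)]))
f=plane(d,[[x0,y0-.3],[x1,y0-.3]],.052);print('flange tool',[tool(q) for q in f])
E
```

```text
clock: 11.55
tool_pos: [0.5026, 0.2716, 0.1095]
eef_rot: [0.969, 0.246, -0.003, 0.001]
contact_force: [0.1, -0.3, -1.3]
opening: 0.999
finger_force: 0.0
[ 290  165   66   68 2720]
(165, 295, 350) (168, 293, 351) (171, 292, 353) (174, 290, 355) (177, 290, 354) (180, 290, 354) (183, 307, 338) (186, 306, 339) (189, 306, 338) (192, 306, 338) (195, 306, 338) (198, 306, 338) (201, 306, 338) (204, 306, 338) (207, 306, 338) (210, 306, 338) (213, 307, 338) (216, 307, 338) (219, 307, 338) (222, 307, 338) (225, 307, 338) (228, 307, 338) (231, 307, 337) 
[[294, 351], [293, 351], [293, 352], [292, 353], [292, 353], [291, 354]]
(array([0.5148, 0.3125, 0.0167]), [np.float64(0.001325793597638865), np.float64(0.001325793597638853)])
(array([0.5434, 0.2593, 0.0153]), [np.float64(0.000534042024951077), np.float64(0.0005340420249509604)])
flange tool [array([ 34.6486, -24.9311,  59.2137]), array([34.6161, 25.6088, 59.2374])]
```

The camera is now past the flange, so rows 165–174 are its front face; the top edge is at row 174.

Run:
```python
from cm import *
a=dict(np.load('w4.npz'));d=snap('wrist')
for pa,pd in(([291.5,110.2],[289.7,174]),([343.5,110.2],[354.9,174])): print(tri([(a,pa),(d,pd)]))
f=plane(d,[[289.7,174],[354.9,174]],.052);print('flange tool',[tool(q) for q in f])
b=plane(d,[[306,210],[338.5,210]],.06);print([tool(q) for q in b])
```

```text
(array([0.515 , 0.3101, 0.0497]), [np.float64(7.619022271035764e-05), np.float64(7.619022271023072e-05)])
(array([0.5416, 0.2608, 0.0491]), [np.float64(0.00015919433593435817), np.float64(0.00015919433593460284)])
flange tool [array([ 26.9181, -27.3252,  60.587 ]), array([26.8764, 27.83  , 60.5924])]
[array([ -2.4976, -13.5962,  52.5661]), array([-2.5238, 13.9619, 52.5688])]
```

```bash
python3 -m pendant '[[-1,[0,0,30],[0,0,0]],[-1,[0,0,30],[0,0,0]],[-1,[0,0,20],[0,0,0]],[-1,[0,0,8],[0,0,0]],[-1,[0,0,0],[0,0,0]]]'; python3 -m pendant '[[1,[0,0,0],[0,0,0]],[1,[0,0,0],[0,0,0]],[1,[0,0,0],[0,0,0]],[1,[0,0,0],[0,0,0]],[1,[0,0,0],[0,0,0]],[1,[0,0,0],[0,0,0]]]' 40
```

```text
clock: 12.28
tool_pos: [0.5052, 0.2732, 0.0248]
eef_rot: [0.969, 0.246, 0.001, -0.0]
contact_force: [0.7, -0.2, 0.4]
opening: 1.0
finger_force: 0.0
clock: 13.02
tool_pos: [0.5044, 0.2727, 0.0239]
eef_rot: [0.969, 0.246, -0.0, 0.0]
contact_force: [0.4, -0.3, -0.7]
opening: 0.345
finger_force: 0.0
```

```bash
python3 -m pendant '[[1,[0,0,0],[0,0,0]],[1,[0,0,0],[0,0,0]],[1,[0,0,0],[0,0,0]]]'; python3 -m pendant '[[1,[0,0,-15],[0,0,0]],[1,[0,0,-15],[0,0,0]],[1,[0,0,0],[0,0,0]]]'
```

```text
clock: 13.4
tool_pos: [0.5044, 0.2727, 0.0238]
eef_rot: [0.969, 0.246, -0.0, 0.0]
contact_force: [0.1, 0.7, -1.0]
opening: 0.314
finger_force: 40.0
clock: 13.78
tool_pos: [0.5056, 0.2734, 0.0557]
eef_rot: [0.969, 0.246, 0.002, -0.001]
contact_force: [0.4, 0.6, -2.3]
opening: 0.313
finger_force: 40.0
```

```bash
python3 -m pendant '[[1,[0,0,-30],[0,0,0]],[1,[0,0,-30],[0,0,0]],[1,[-31,27,0],[0,0,0]],[1,[-31,27,0],[0,0,0]],[1,[-31,27,0],[0,0,0]],[1,[-31,27,0],[0,0,0]],[1,[-31,27,0],[0,0,0]],[1,[-31,27,0],[0,0,0]]]'; python3 -m pendant '[[1,[0,0,0],[0,0,9]],[1,[0,0,0],[0,0,9]],[1,[0,0,0],[0,0,9]],[1,[0,0,0],[0,0,8]],[1,[0,0,0],[0,0,0]]]'
python3 - <<'E'
from cm import *
d=snap('wrist');np.savez('w5.npz',**d);save('w5.png',d['img']);m=catch(d,(240,100,420,300))
E
```

```text
clock: 14.78
tool_pos: [0.418, 0.0405, 0.1141]
eef_rot: [0.969, 0.246, 0.0, 0.0]
contact_force: [0.4, 0.1, -0.9]
opening: 0.31
finger_force: 40.0
clock: 15.4
tool_pos: [0.4185, 0.0417, 0.114]
eef_rot: [0.998, -0.056, 0.0, 0.0]
contact_force: [0.2, -0.2, -1.7]
opening: 0.309
finger_force: 40.0
[ 271  188  102   99 6385]
(188, 284, 329) (191, 281, 362) (194, 279, 364) (197, 277, 366) (200, 276, 367) (203, 274, 369) (206, 272, 371) (209, 271, 372) (212, 271, 372) (215, 271, 372) (218, 272, 371) (221, 298, 345) (224, 297, 346) (227, 296, 347) (230, 296, 347) (233, 296, 347) (236, 296, 348) (239, 296, 348) (242, 296, 347) (245, 296, 347) (248, 297, 347) (251, 297, 347) (254, 297, 347) (257, 297, 347) (260, 297, 347) (263, 297, 347) (266, 297, 347) (269, 297, 347) (272, 297, 347) (275, 297, 347) (278, 298, 346) (281, 298, 346) (284, 298, 346)
```

View pics/w5.png

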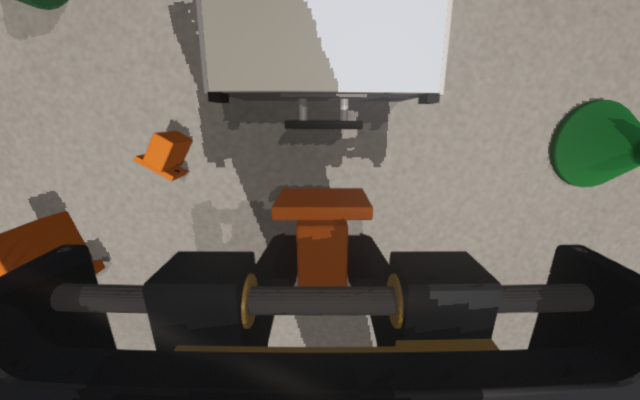

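The wrist view shows the gripped catch, flange top edge at columns 271–372 and row about 209, and the strike bar at columns 285–362 and rows 121–128. They are nearly parallel. I'll compute the relative offset.

Run:
```python
from cm import *
d=dict(np.load('w5.npz'));g=d['img'].max(2).astype(int)
for y in(123,126):print(y,[int(v) for v in g[y,280:290]],[int(v) for v in g[y,355:368]])
for x in(290,315,330,355):print(x,[int(v) for v in g[115:134,x]])
for x in(278,322,366):print(x,[int(v) for v in g[184:225,x]])
s=r.get_state();z=s['tool_pos'][2]
F=plane(d,[[270.5,209.5],[372.5,209.5]],z+.0282);print('flange',np.linalg.norm(F[0]-F[1]),[tool(q) for q in F])
S=plane(d,[[285,128.7],[362.5,128.7]],.082);print('strike',np.linalg.norm(S[0]-S[1]),S.mean(0),[tool(q) for q in S])
a=dict(np.load('w3.npz'))
for pa,pd in(([294,164.8],[285,128.7]),([348.7,164.8],[362.5,128.7])): print('tri',tri([(a,pa),(d,pd)]))
L=plane(d,[[210,93.5],[440,94]],.096);print('lid',[tool(q) for q in L])
```

```text
123 [90, 81, 71, 72, 60, 39, 37, 38, 37, 38] [55, 55, 55, 55, 56, 55, 56, 61, 82, 88, 87, 88, 94]
126 [92, 91, 91, 90, 69, 40, 35, 35, 35, 35] [50, 49, 50, 51, 50, 50, 52, 65, 90, 97, 98, 97, 96]
290 [72, 72, 71, 69, 63, 47, 39, 38, 37, 37, 35, 36, 34, 47, 63, 69, 70, 68, 69]
315 [73, 73, 72, 71, 66, 53, 44, 45, 44, 41, 41, 40, 39, 43, 58, 69, 69, 69, 68]
330 [73, 74, 73, 73, 68, 55, 46, 48, 47, 44, 44, 42, 43, 45, 60, 71, 73, 73, 73]
355 [142, 141, 139, 140, 138, 117, 62, 55, 55, 52, 51, 50, 47, 61, 120, 152, 157, 159, 160]
278 [94, 93, 80, 72, 70, 70, 70, 71, 72, 72, 75, 78, 85, 90, 93, 93, 93, 93, 94, 93, 93, 93, 100, 122, 133, 135, 135, 135, 135, 135, 134, 135, 135, 134, 133, 124, 94, 72, 70, 71, 71]
322 [93, 82, 74, 77, 89, 93, 94, 94, 94, 94, 94, 94, 94, 94, 94, 94, 94, 94, 94, 95, 94, 95, 101, 123, 135, 137, 137, 136, 136, 135, 134, 134, 134, 134, 134, 125, 106, 95, 94, 93, 94]
366 [163, 164, 165, 165, 165, 165, 163, 161, 159, 153, 146, 131, 113, 102, 97, 97, 96, 96, 97, 96, 96, 97, 104, 126, 138, 141, 140, 139, 139, 138, 138, 137, 137, 136, 129, 123, 148, 159, 162, 163, 163]
flange 0.055700387818863446 [array([ 25.5106, -28.6868, -28.1949]), array([ 25.4056,  27.0135, -28.1893])]
strike 0.055373954673697955 [0.4841 0.0336 0.082 ] [array([ 66.2539, -26.8649,  32.0167]), array([66.1699, 28.509 , 32.0223])]
tri (array([0.4871, 0.062 , 0.0777]), [np.float64(0.0003567904266608334), np.float64(0.00035679042666085807)])
tri (array([0.4811, 0.006 , 0.08  ]), [np.float64(0.0002501894239555747), np.float64(0.00025018942395556613)])
lid [array([ 89.3212, -72.9977,  18.0193]), array([88.8319, 76.1881, 18.0343])]
```

```bash
python3 -m pendant '[[1,[0,1.7,20],[0,0,0]],[1,[0,0,20],[0,0,0]],[1,[0,0,15],[0,0,0]],[1,[0,0,5],[0,0,0]],[1,[15,0,0],[0,0,0]],[1,[15,0,0],[0,0,0]],[1,[0,0,0],[0,0,0]],[1,[0,0,0],[0,0,0]]]'
python3 - <<'E'
from cm import *
d=snap('wrist');np.savez('w6.npz',**d);s=snap('side');save('w6.png',np.hstack([cv2.resize(d['img'][120:250,240:400],(480,390)),cv2.resize(s['img'][175:240,270:323],(318,390))]));m=catch(d,(240,100,420,300))
g=d['img'].max(2).astype(int)
print(r.get_state()['tool_pos'])
E
```

```text
clock: 16.45
tool_pos: [0.4471, 0.0365, 0.0541]
eef_rot: [0.998, -0.056, -0.0, 0.0]
contact_force: [0.4, 0.1, -1.9]
opening: 0.311
finger_force: 40.0
[ 271  188  102   99 6401]
(188, 283, 341) (191, 281, 362) (194, 279, 364) (197, 277, 366) (200, 276, 367) (203, 274, 369) (206, 272, 371) (209, 271, 372) (212, 271, 372) (215, 272, 372) (218, 272, 371) (221, 298, 345) (224, 297, 346) (227, 296, 347) (230, 296, 347) (233, 296, 347) (236, 296, 348) (239, 296, 348) (242, 296, 347) (245, 297, 347) (248, 297, 347) (251, 297, 347) (254, 297, 347) (257, 297, 347) (260, 297, 347) (263, 297, 347) (266, 297, 347) (269, 297, 346) (272, 297, 346) (275, 297, 347) (278, 297, 346) (281, 298, 346) (284, 298, 346) 
[0.447  0.0365 0.054 ]
```

View pics/w6.png

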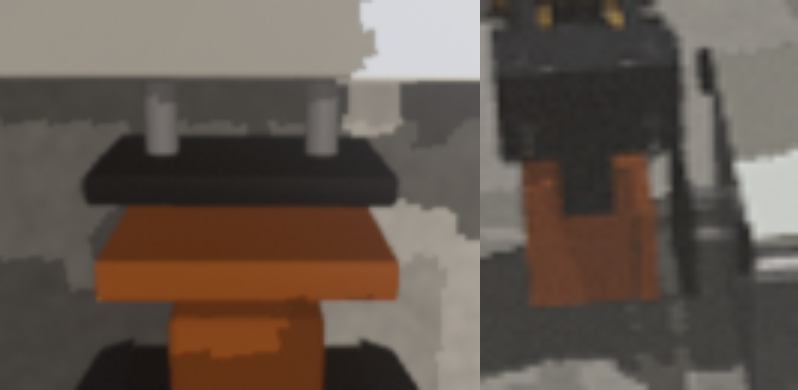

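The close view shows the strike bar at about columns 267–373 and the flange at columns 271–372. I'll measure the lateral and height offsets accurately.

Run:
```python
from cm import *
d=dict(np.load('w6.npz'));g=cv2.cvtColor(d['img'],cv2.COLOR_RGB2GRAY).astype(float)
for y in(178,181,184):print(y,[int(v) for v in g[y,260:276]],[int(v) for v in g[y,364:382]])
for y in(208,211,214):print(y,[int(v) for v in g[y,264:278]],[int(v) for v in g[y,366:380]])
for x in(275,280,360,368):print(x,[int(v) for v in g[160:195,x]])
from scipy.optimize import brentq
def zw(px): return brentq(lambda z:np.linalg.norm(np.subtract(*plane(d,px,z)))-.056,.02,.15)
for n,px in(('strike',[[267.5,182],[372.5,182]]),('flange',[[270.9,207.5],[372.6,207.5]])):
    z=zw(px);P=plane(d,px,z);print(n,z,[tool(q) for q in P], [tool(q) for q in plane(d,px,.082)])
```

```text
178 [90, 90, 90, 90, 89, 90, 89, 81, 60, 35, 29, 28, 28, 29, 30, 30] [42, 41, 43, 43, 44, 43, 45, 55, 81, 90, 92, 93, 93, 93, 94, 94, 94, 94]
181 [91, 91, 90, 91, 90, 87, 76, 55, 37, 30, 31, 30, 30, 31, 31, 30] [47, 48, 48, 48, 49, 48, 48, 48, 62, 86, 94, 95, 95, 96, 95, 95, 95, 96]
184 [90, 89, 88, 86, 85, 84, 79, 64, 44, 29, 29, 31, 30, 30, 30, 30] [43, 44, 43, 44, 44, 45, 45, 49, 69, 85, 92, 92, 92, 94, 94, 94, 95, 95]
208 [91, 91, 90, 91, 89, 87, 83, 83, 82, 83, 83, 83, 83, 83] [90, 90, 90, 91, 90, 91, 98, 138, 140, 135, 134, 133, 134, 134]
211 [91, 91, 90, 89, 88, 87, 85, 82, 83, 84, 84, 85, 84, 85] [91, 91, 92, 92, 91, 91, 97, 124, 132, 132, 132, 132, 135, 138]
214 [87, 88, 87, 87, 86, 85, 84, 81, 81, 84, 84, 85, 85, 85] [89, 89, 89, 90, 90, 89, 97, 125, 135, 135, 135, 135, 137, 138]
275 [67, 80, 86, 86, 86, 87, 88, 89, 86, 76, 58, 38, 29, 27, 27, 28, 27, 27, 30, 32, 31, 30, 30, 30, 30, 30, 29, 34, 63, 82, 80, 75, 70, 65, 65]
280 [81, 88, 90, 90, 80, 57, 36, 29, 28, 29, 30, 28, 27, 28, 28, 27, 28, 26, 30, 30, 31, 31, 30, 30, 30, 29, 29, 31, 47, 60, 62, 61, 60, 59, 60]
360 [153, 159, 158, 157, 152, 111, 56, 43, 43, 43, 42, 41, 41, 41, 41, 40, 40, 40, 41, 44, 47, 46, 44, 43, 42, 41, 40, 39, 42, 58, 64, 65, 65, 64, 65]
368 [138, 147, 153, 151, 123, 98, 93, 93, 92, 91, 90, 88, 85, 79, 64, 48, 43, 42, 44, 46, 48, 49, 48, 46, 44, 44, 42, 43, 72, 135, 154, 156, 156, 155, 154]
strike 0.08146763950244044 [array([ 40.7324, -29.6316, -27.5133]), array([ 40.6983,  26.3684, -27.4976])] [array([ 40.8525, -29.5249, -28.0458]), array([ 40.8185,  26.2685, -28.0301])]
flange 0.08073127556125526 [array([ 26.1966, -28.7028, -26.7611]), array([ 26.1601,  27.2971, -26.7454])] [array([ 26.6084, -28.458 , -28.0302]), array([ 26.5722,  27.0522, -28.0146])]
```

```bash
python3 -m pendant '[[1,[4,-0.8,0],[0,0,0]],[1,[3,0,0],[0,0,0]],[1,[2,0,0],[0,0,0]],[1,[2,0,0],[0,0,0]],[1,[0,0,0],[0,0,0]],[1,[0,0,0],[0,0,0]]]'; python3 -m pendant '[[1,[2,0,0],[0,0,0]],[1,[2,0,0],[0,0,0]],[1,[0,0,0],[0,0,0]],[1,[0,0,0],[0,0,0]]]'
```

```text
clock: 17.3
tool_pos: [0.4585, 0.0361, 0.0539]
eef_rot: [0.998, -0.056, -0.0, 0.0]
contact_force: [-1.5, 1.6, -1.1]
opening: 0.311
finger_force: 40.0
clock: 17.8
tool_pos: [0.4621, 0.0356, 0.0538]
eef_rot: [0.998, -0.056, -0.001, 0.0]
contact_force: [-4.1, 2.4, -0.2]
opening: 0.31
finger_force: 40.0
```

```bash
python3 -m pendant '[[1,[2,0,0],[0,0,0]],[1,[2,0,0],[0,0,0]],[1,[2,0,0],[0,0,0]],[1,[0,0,0],[0,0,0]],[1,[0,0,0],[0,0,0]],[1,[0,0,0],[0,0,0]]]'
python3 - <<'E'
from cm import *
f=[]
for i in range(6):
    d=snap('wrist');s=r.get_state();f.append(np.r_[s['contact_force'],s['moment']])
print(np.mean(f,0),np.std(f,0),s['tool_pos'],s['eef_rot'],tool(s['tool_pos']+np.mean(f,0)[:3]/1000));np.savez('w7.npz',**d);m=catch(d,(240,100,420,300))
sd=snap('side');save('w7.png',np.hstack([cv2.resize(d['img'][120:250,240:400],(480,390)),cv2.resize(sd['img'][175:240,270:323],(318,390))]))
g=cv2.cvtColor(d['img'],cv2.COLOR_RGB2GRAY).astype(int)
for y in range(180,214,3):print(y,[int(v) for v in g[y,262:278]],[int(v) for v in g[y,364:380]])
E
```

```text
clock: 18.55
tool_pos: [0.4658, 0.035, 0.0536]
eef_rot: [0.998, -0.056, -0.003, 0.0]
contact_force: [-7.8, 2.9, 0.1]
opening: 0.31
finger_force: 40.0
[-7.3856  2.7683  0.9698  0.5804  1.6258 -0.1052] [0.4176 0.5821 0.1961 0.0332 0.0353 0.0417] [0.4658 0.035  0.0536] [ 0.9984 -0.0562 -0.0028  0.0004] [-7.655  -1.9202 -0.9301]
[ 271  206  102   81 4773]
(206, 273, 324) (209, 271, 372) (212, 272, 372) (215, 272, 372) (218, 272, 371) (221, 298, 345) (224, 297, 346) (227, 296, 347) (230, 296, 347) (233, 296, 347) (236, 296, 348) (239, 296, 348) (242, 296, 347) (245, 296, 347) (248, 297, 347) (251, 297, 347) (254, 297, 347) (257, 297, 347) (260, 297, 347) (263, 297, 347) (266, 297, 347) (269, 297, 347) (272, 297, 346) (275, 297, 346) (278, 297, 346) (281, 298, 346) (284, 298, 346) 
180 [147, 147, 147, 147, 147, 147, 147, 147, 147, 147, 147, 147, 147, 147, 147, 147] [150, 150, 150, 150, 150, 150, 150, 150, 150, 150, 150, 150, 150, 151, 150, 151]
183 [146, 147, 146, 146, 146, 146, 146, 146, 147, 146, 147, 146, 146, 146, 147, 146] [150, 150, 150, 150, 150, 150, 150, 150, 150, 150, 150, 150, 1
[... 746 characters left out ...]
92, 92, 93, 92, 91, 91, 89, 79, 55, 38, 34, 34, 35, 35, 35, 33] [47, 47, 48, 48, 48, 48, 49, 50, 74, 135, 153, 155, 155, 155, 155, 154]
204 [91, 90, 90, 89, 87, 87, 86, 83, 62, 38, 35, 33, 33, 33, 33, 34] [45, 45, 46, 45, 46, 46, 46, 49, 76, 135, 152, 153, 154, 154, 154, 154]
207 [84, 90, 89, 87, 86, 86, 85, 86, 83, 79, 76, 74, 75, 75, 74, 75] [78, 78, 80, 79, 79, 79, 80, 82, 101, 135, 145, 138, 134, 135, 136, 136]
210 [82, 90, 90, 89, 88, 88, 88, 88, 88, 85, 84, 86, 86, 86, 87, 86] [94, 95, 95, 95, 94, 94, 95, 95, 97, 120, 129, 132, 133, 134, 135, 136]
213 [69, 80, 88, 89, 88, 88, 87, 86, 86, 82, 82, 86, 86, 86, 86, 86] [92, 92, 92, 92, 92, 93, 92, 93, 98, 123, 131, 133, 134, 134, 134, 134]
```

View pics/w7.png

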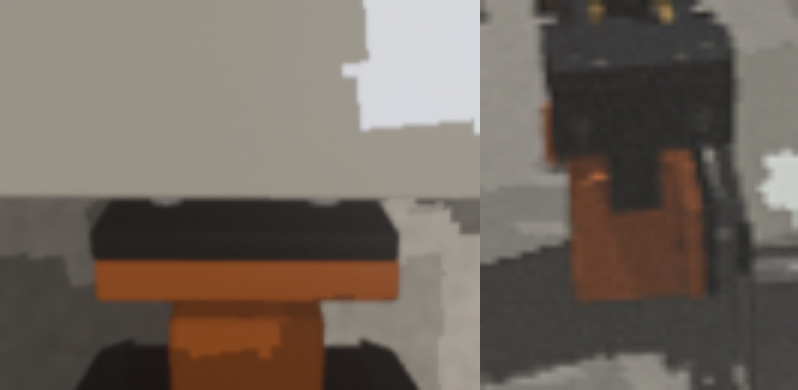

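The flange and strike edges coincide (strike columns 270.1–372.3, flange 270.8–372.6) and the faces are flush. The push is about 7.7 N, so I'll press a little further to reach 10 N.

```bash
python3 -m pendant '[[1,[2,-0.5,0],[0,0,0]],[1,[1.7,0,0],[0,0,0]],[1,[0,0,0],[0,0,0]],[1,[0,0,0],[0,0,0]],[1,[0,0,0],[0,0,0]],[1,[0,0,0],[0,0,0]]]'
python3 - <<'E'
from cm import *
f=[]
for i in range(8):
    d=snap('wrist');s=r.get_state();f.append(s['contact_force'])
print(s['tool_pos'],s['eef_rot'],tool(s['tool_pos']+np.mean(f,0)/1000),s['opening'],s['finger_force'])
g=cv2.cvtColor(d['img'],cv2.COLOR_RGB2GRAY).astype(int)
for y in (201,204,207,210,213):print(y,[int(v) for v in g[y,266:276]],[int(v) for v in g[y,368:378]])
P=plane(d,[[250,184.5],[390,184.5]],.096);print([int(v) for v in g[178:192,260]],P)
E
```

```text
clock: 19.65
tool_pos: [0.468, 0.0347, 0.0535]
eef_rot: [0.998, -0.056, -0.004, 0.001]
contact_force: [-9.8, 1.9, 1.8]
opening: 0.313
finger_force: 40.0
[0.468  0.0347 0.0535] [ 0.9984 -0.0564 -0.0042  0.0009] [-9.7558 -0.9764 -2.1446] 0.31450401366862607 39.999457597732544
201 [90, 90, 89, 73, 47, 35, 35, 34, 34, 35] [48, 48, 48, 50, 72, 131, 148, 151, 151, 152]
204 [91, 90, 89, 80, 56, 37, 31, 33, 34, 33] [46, 46, 45, 49, 76, 136, 153, 154, 152, 142]
207 [86, 86, 86, 86, 84, 77, 74, 74, 73, 74] [77, 77, 77, 80, 99, 137, 148, 140, 136, 136]
210 [87, 86, 86, 86, 87, 85, 84, 87, 87, 87] [95, 94, 95, 94, 96, 120, 129, 132, 133, 135]
213 [89, 88, 88, 87, 86, 82, 82, 85, 86, 87] [92, 92, 93, 93, 98, 121, 130, 132, 133, 134]
[147, 147, 147, 147, 147, 147, 147, 148, 147, 147, 147, 137, 111, 93] [[ 0.5149  0.0647  0.096 ]
 [ 0.5073 -0.0018  0.096 ]]
```

```bash
python3 -c "
from plant import r
print(r.finish_job())"
```

```text
the job is handed in; nothing more can be done
None
```

I handed the job in with the lid shut on its front stops and the orange catch gripped off the table, flange square on the strike plate (edges within about 1 mm), pushing at a steady 9.8 N; I touched none of the other things.

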